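# Put four bench supplies back on their own stands

### The job

The pot, the jar, the bar of polishing compound and the steel block stand on one another's wooden stands; the black rubber mat is free for setting a thing down on the way. Rearrange them so that each stands upright in the middle of the stand that is cut to its shape: the pot on the large round one, the jar on the small round one, the bar along the long narrow one, the steel block square on the broad rectangular one with its longer side along the stand's longer side. Never tip anything over, and do not disturb the dropper bottle.

Things in the scene. Friction and masses are not known exactly. Their poses are not given: they have to be found in the camera images.
- pot: Low round pot with a white lid, 63 mm diameter, 34 mm tall, about 0.07 kg, loose, one solid piece; belongs on the large round stand. Origin at the centre of its underside, z up; round, so its yaw does not matter.
- jar: Small round screw-lid jar, cream lid on a dark body, 44 mm diameter (lid 47 mm, from 32 mm up), 45 mm tall, about 0.11 kg, loose, the lid does not come off; belongs on the small round stand. Origin at the centre of its underside, z up; its yaw does not matter.
- bar: Long bar of polishing compound in a paper sleeve, 35 mm (x) by 86 mm (y) by 29 mm tall, about 0.14 kg, loose; belongs on the long narrow stand. Origin at the centre of its underside, long side along y, z up.
- block: Flat dark steel bench block, 75 mm (x) by 60 mm (y) by 18 mm tall, about 0.62 kg, loose; belongs on the broad rectangular stand. Origin at the centre of its underside, 75 mm side along x, z up; grasp it across its 60 mm side.
- pot_stand: Fixed wooden stand, 12 mm thick, large round, 116 mm diameter, with a thin dark line on its top that traces the foot of what belongs there. Origin at the centre of its underside (z = 0), z up. Home of the pot.
- jar_stand: Fixed wooden stand, 12 mm thick, small round, 84 mm diameter, with a thin dark line on its top that traces the foot of what belongs there. Origin at the centre of its underside (z = 0), z up. Home of the jar.
- bar_stand: Fixed wooden stand, 12 mm thick, long and narrow, 66 mm (x) by 118 mm (y), with a thin dark line on its top that traces the foot of what belongs there. Origin at the centre of its underside (z = 0), z up. Home of the bar, whose y axis lies along the stand's y axis, either way round.
- block_stand: Fixed wooden stand, 12 mm thick, broad rectangle, 103 mm (x) by 88 mm (y), with a thin dark line on its top that traces the foot of what belongs there. Origin at the centre of its underside (z = 0), z up. Home of the steel block, whose x axis (75 mm) lies along the stand's x axis (103 mm), either way round.
- spare_mat: Fixed square black rubber mat, 120 by 120 mm, 10 mm thick, empty at the start: the free spot for setting a thing down on the way. Origin at the centre of its underside (z = 0). Other clutter is fixed and over 65 mm from its centre and the stands' centres.
- dropper: Bystander: slim brown dropper bottle with a black bulb, 34 mm diameter, 102 mm tall, loose and easily knocked over, standing among the stands. Origin at the centre of its underside. Beware of a drawer cabinet (156 mm tall, x over 0.66, y 0.13 to 0.43), a wall shelf 0.54 m up (x over 0.70) and a tall lamp at the right, y under -0.4.
Things that resemble listed ones, but are neither listed nor needed, are in the scene too. What is shaped like the block but blue is not meant.

How it is judged:
At the end, for the whole second after the job is handed in: Each of the four things stands upright, released and at rest on its own stand, its centre within 12 mm of the stand's centre; the bar and the block are turned within 0.2 rad (11 degrees) of their stand, either way round; the dropper bottle stands upright within 20 mm of where it was (horizontal distance between pot and pot_stand below 0.012 m and z of pot in the frame of pot_stand between 0.009 and 0.016 m and angle between each of pot, jar, bar, block, dropper's own z axis and vertical below 0.1 rad and linear speed of each of pot, jar, bar, block below 0.01 m/s and angular speed of each of pot, jar, bar, block below 0.1 rad/s and horizontal distance between jar and jar_stand below 0.012 m and z of jar in the frame of jar_stand between 0.009 and 0.016 m and horizontal distance between bar and bar_stand below 0.012 m and z of bar in the frame of bar_stand between 0.009 and 0.016 m and angle between the y axis of bar and the y axis of bar_stand, either way round below 0.2 rad and horizontal distance between block and block_stand below 0.012 m and z of block in the frame of block_stand between 0.009 and 0.016 m and angle between the y axis of block and the y axis of block_stand, either way round below 0.2 rad and distance of dropper from where it was at the start of the episode below 0.02 m); the robot touches nothing.
It fails at once if one of the four things is tipped over (more than about 45 degrees) (angle between any of pot, jar, bar, block's own z axis and vertical above 0.8 rad).
It fails at once if the dropper bottle is knocked (tilted by more than 0.35 rad) or shifted by more than 20 mm (angle between dropper's own z axis and vertical above 0.35 rad or distance of dropper from where it was at the start of the episode above 0.02 m).
It also fails if it takes over 144 s, if anything falls off the work surface, if the arm or the gripper's body presses on something with over 40 N, if the wrist force passes 120 N, or if a joint passes its speed limit or range.

### The arm

A 7-joint arm with a two-finger parallel gripper is mounted at the origin on a cart in front of the work surface, level with it; the furniture and walls round the work are solid. World frame = base frame: x ahead of the robot, y to its left, z up, the work surface at z = 0. Lengths are in m, angles in rad, forces in N, time in s.
With the tool pointing down it reaches from about 0.425 to 1.025 m from the base axis. Payload 9.4 kg.
Tool frame: the origin (TCP) lies on the centre line of the jaws, within the pads' length; the fingertips stand 19 mm ahead of it and the grasp point (between the pads) is the TCP; z points along the fingers, y is the line along which they close (so a half turn about z gives the same grasp; the last joint's range is limited). The gripper opens to 85 mm and grips with 20 to 120 N. Pads are 22 mm wide; open, the fingers measure 114 mm over their backs; the gripper's body (76 mm by 85 mm) begins 54 mm behind the grasp point. The pads swing forward as they close: fully open they stand 13 mm farther back than shut.
Start: joints at [1.105, 0.599, -0.003, 1.599, 0.002, 0.943, -0.08], TCP at [0.275, -0.671, 0.25] pointing down, gripper open.
Joint ranges: [-2.57, 2.57], [-0.35, 1.97], [-1.29, 1.29], [0.11, 2.56], [-1.05, 4.19], [0.11, 1.86], [-2.63, 2.63]. Speed limits (rad/s): [2.22, 2.22, 3.01, 3.01, 3.14, 3.14, 3.14].

### API

Orientations are given as a unit quaternion [w, x, y, z].
In Python, from station import arm gives the robot as it stands.
- The arm moves only by the tool apply_moves, never from a script. Its argument "increments" is a list of rows, each a list of 7 numbers: the finger opening in mm, from 0 to 85.4, then the shift along the world's x, y, z in mm, then the turn, a rotation vector about the world's x, y, z in rad. A call has 1 to 12 rows; each row is the pose to reach, as a shift and turn from the pose commanded when the call began; what a row does not reach only later rows make up. A row lasts 1/10 s, in which the tool goes at most 50 mm and 8.59 degrees, less where a joint would pass 70% of its speed; a pose out of reach is approached as far as the arm can. A call with a gripper value outside its range is refused whole. The fingers move at their own pace and stop on an object; "squeeze" is the grip in N (left out, the last holds). Time passes only in rows, so rows that repeat a pose let the fingers close. It gives the time, the measured TCP pose, the force, the opening and the grip force at its end, in the units of the state.
- arm.sense(): the state, without advancing time (a new reading comes with each control period).
- arm.snapshot(name): name is "scene" or "top" or "wrist"; returns a dict with "frame" (400x640x3 uint8, red, green, blue), "depth" (400x640 float32, m along the optical axis (not along the pixel's ray), 0 where there is no reading), "mtx" (3x3 intrinsics, pixels), "R" (3x3) and "t" (3): a world point X has camera coordinates R X + t. Camera axes: x right, y down, z forward; pixel columns grow to the right and rows downward; lengths in m; the calibration is good to about 2 mm. A picture is of the moment at which its call begins.
- arm.job_done(): hands the job in; it is judged then, once.
Trained networks look in the newest picture that a camera, given by its name, has taken for a name from the list of things; names that differ only in an ending like _2 or _b are one class to them, and where a whole thing is asked for, a point or a joint stands for the part that bears it (a point fixed in the world has none). Each returns a list of dicts, best first, with "confidence" (0 to 1); they miss things now and then, are a little off and sometimes report something else, mostly with a low value. They report only what shows in the picture. A call takes as long as a camera call. They do not tell look-alikes from the thing itself.
- arm.trace(camera, name): "region" (400x640 bool, what is visible of it).
- arm.mark_of(camera, name): "at" ([x, y, z] in m, in the coordinates of the camera as it stood for that picture, good to about 4 mm: a listed point, or the origin of a listed thing).
The state is a dict: "time_s": time; "joint_positions": joint angles; "joint_velocities": joint speeds; "joint_efforts": joint torques, N m; "eef_pos": TCP position; "eef_rot": TCP orientation; "ft_force": force on the tool from outside, world axes, zero at the start; "wrist_torque": the same for the moment, N m; "gripper_width": finger opening in m; "grasp_force": force on a finger pad.
Only numpy, scipy, OpenCV 4.12 (cv2) and the standard library are available. Lean on these libraries where they do the work, as an engineer would, in place of code of your own. Each camera call takes 0.05 s, during which the arm holds its last target. There are 200 camera calls.

## Working session

There is one attempt and no reset: what is moved stays moved. The work goes in short steps, Python scripts to look and compute and a tool call to move; the robot and the scene stay as the last step left them, time stands still between calls to the robot, and variables do not carry over. Pictures are saved under pics/ and viewed, at most 14 in all, crops included, and the job is handed in when it is done.

Besides the shell and the picture viewer there is one more tool, called after "Call:" in YAML: its name, and indented under it one key for each argument. apply_moves: Moves the arm, as the interface text tells. Its arguments: {"type":"object","properties":{"increments":{"type":"array","items":{"type":"array","items":{"type":"number"}}},"squeeze":{"type":"number"}},"required":["increments"]}

```bash
mkdir -p pics; ls; cat > h.py <<'E'
import numpy as np, cv2
from station import arm
N=["pot","jar","bar","block","pot_stand","jar_stand","bar_stand","block_stand","spare_mat","dropper"]
def w(s,p): return s["R"].T@(np.array(p)-s["t"])
def save(s,n): cv2.imwrite("pics/"+n+".png",s["frame"][:,:,::-1])
def px(s,X):
    c=s["R"]@np.array(X)+s["t"]; u=s["mtx"]@c; return (u[:2]/u[2]).round().astype(int)
def cloud(s,m):
    v,u=np.nonzero(m&(s["depth"]>0)); z=s["depth"][v,u]; K=s["mtx"]
    c=np.stack([(u-K[0,2])/K[0,0]*z,(v-K[1,2])/K[1,1]*z,z],1)
    return (c-s["t"])@s["R"]
E
python3 - <<'E'
from h import *
for c in ["top","scene"]:
    s=arm.snapshot(c); save(s,c+"0"); print(c,(-s["R"].T@s["t"]).round(3))
    for n in N:
        for r in arm.mark_of(c,n)[:3]:
            X=w(s,r["at"]); print(n,round(r["confidence"],2),X.round(3),px(s,X))
st=arm.sense(); print(st)
E
```

```text
pics
top [0.39  0.102 1.398]
pot 0.63 [ 0.487 -0.005  0.01 ] [357 203]
jar 0.64 [0.592 0.175 0.015] [298 168]
bar 0.64 [ 0.588 -0.131  0.018] [398 171]
block 0.98 [ 0.445  0.455 -0.002] [207 215]
block 0.96 [0.443 0.298 0.012] [257 216]
block 0.96 [ 0.382  0.154 -0.002] [304 237]
pot_stand 0.67 [ 0.589 -0.136  0.003] [399 171]
jar_stand 0.73 [ 0.487 -0.003 -0.002] [356 203]
bar_stand 0.87 [0.44  0.301 0.005] [256 217]
block_stand 0.62 [0.593 0.176 0.006] [298 168]
spare_mat 0.71 [ 0.449 -0.247 -0.   ] [435 217]
dropper 0.65 [0.613 0.026 0.003] [347 162]
dropper 0.34 [0.441 0.302 0.009] [256 217]
scene [-0.076  0.932  0.564]
pot 0.66 [ 0.49  -0.004  0.018] [356 190]
pot 0.58 [0.617 0.026 0.002] [311 188]
jar 0.59 [0.591 0.173 0.014] [283 208]
bar 0.55 [ 0.584 -0.137  0.016] [353 166]
block 0.96 [0.44  0.452 0.004] [250 294]
block 0.69 [0.445 0.305 0.015] [297 251]
block 0.61 [0.381 0.156 0.002] [359 235]
pot_stand 0.62 [ 0.591 -0.137  0.001] [351 170]
jar_stand 0.48 [ 0.49  -0.     0.002] [355 196]
jar_stand 0.33 [0.443 0.304 0.004] [298 256]
bar_stand 0.71 [0.44  0.306 0.007] [298 25
[... 288 characters left out ...]
8351,  0.59928785, -0.00251591,  1.59939919,  0.00181421,
        0.94290878, -0.0798281 ]), 'joint_velocities': array([ 0.0020541 , -0.00042373, -0.00057615, -0.00066731, -0.00050175,
       -0.00015798, -0.00136623]), 'joint_efforts': array([-4.61410618e-04, -7.76226711e+01,  1.56364214e+00, -2.58381611e+01,
        1.24213763e-02,  2.14398562e-03, -6.03333660e-06]), 'eef_pos': array([ 0.27483928, -0.67088354,  0.25028358]), 'eef_rot': array([ 6.18221095e-06,  9.81161054e-01,  1.93191575e-01, -2.37503537e-05]), 'ft_force': array([-0.5700816 ,  0.40909852, -0.03851615]), 'wrist_torque': array([ 0.0561114 , -0.00889895, -0.03038332]), 'grasp_force': 0.0, 'gripper_width': 0.08552658671923512}
```

```bash
python3 - <<'E'
from h import *
a=cv2.imread("pics/top0.png")[120:300,170:480]
cv2.imwrite("pics/topc.png",cv2.resize(a,(800,464),interpolation=cv2.INTER_CUBIC))
E
```

```text
(no output)
```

View pics/topc.png

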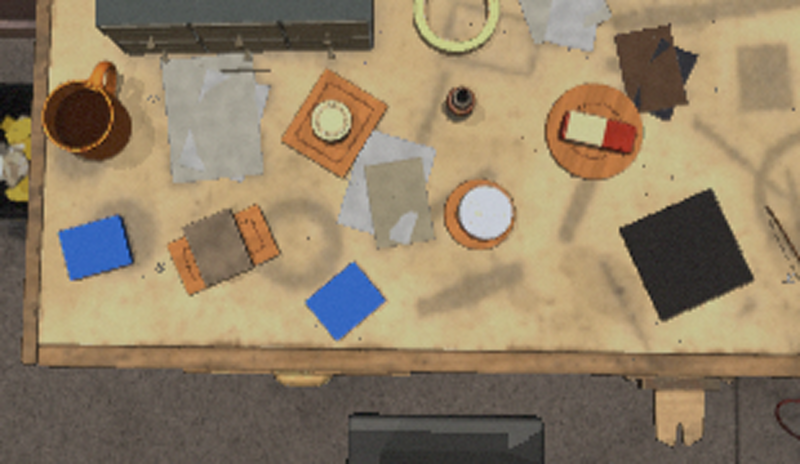

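View pics/scene0.png

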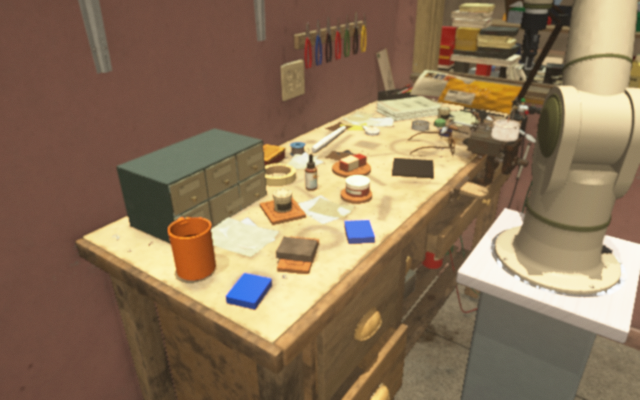

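The steel block is the dark one at top px (257,216), on the long narrow stand. The blue look-alikes at (207,215) and (304,237) are excluded by colour, as the enlarged crop shows. The jar at (298,168) is on the block stand, the bar at (398,171) on the pot stand and the pot at (357,203) on the jar stand. The dropper is at (347,162). Next I measure yaws, heights and the tall things near the path.

```bash
cat >> h.py <<'E'
def rect(P):
    (c,(a,b),th)=cv2.minAreaRect((P[:,:2]*1000).astype(np.float32))
    if a<b: a,b,th=b,a,th+90
    return np.round(c,1),round(a,1),round(b,1),round((th+90)%180-90,1)   # th = angle of long side
def meas(s,cam,n,near=None,zmin=None):
    for r in arm.trace(cam,n)[:4]:
        P=cloud(s,r["region"])
        if len(P)<20: continue
        if near is not None and np.hypot(*(np.median(P[:,:2],0)-near))>.05: continue
        ztop=np.percentile(P[:,2],90); Q=P[abs(P[:,2]-np.median(P[P[:,2]>ztop-.006,2]))<.006] if zmin is None else P[P[:,2]>zmin]
        print(cam,n,round(r["confidence"],2),len(Q),"z",Q[:,2].mean().round(4),"p10/50/90",np.percentile(P[:,2],[10,50,90]).round(3),"rect",*rect(Q)); 
E
python3 - <<'E'
from h import *
s=arm.snapshot("top")
for n in N: meas(s,"top",n)
P=cloud(s,np.ones((400,640),bool))
Q=P[(P[:,2]>.06)&(P[:,0]>0.1)&(P[:,1]<0.1)]
H={}
for x,y,z in Q:
    k=(round(x*10)/10,round(y*10)/10); H[k]=max(H.get(k,0),z)
print({(float(k[0]),float(k[1])):float(round(v,2)) for k,v in sorted(H.items())})
E
```

```text
top pot 0.87 327 z 0.0474 p10/50/90 [0.042 0.047 0.051] rect [487.6  -6. ] 59.6 58.8 -44.4
top pot 0.24 139 z 0.0122 p10/50/90 [0.008 0.012 0.016] rect [479.6  11.6] 79.4 50.8 33.6
top jar 0.45 188 z 0.0574 p10/50/90 [0.052 0.057 0.061] rect [590.2 173.9] 44.6 44.2 -44.9
top bar 0.85 298 z 0.0419 p10/50/90 [0.037 0.042 0.045] rect [ 584.1 -138.4] 83.7 35.3 79.4
top bar 0.54 478 z 0.0301 p10/50/90 [0.025 0.03  0.034] rect [443.3 305. ] 74.7 61.0 23.4
top block 0.92 464 z 0.0184 p10/50/90 [0.014 0.018 0.022] rect [441.2 450.7] 75.5 59.2 -73.4
top block 0.8 463 z 0.0185 p10/50/90 [0.015 0.018 0.022] rect [382.8 156.1] 74.4 59.4 -49.5
top block 0.6 481 z 0.0301 p10/50/90 [0.026 0.03  0.034] rect [443.3 304.9] 74.8 61.0 23.8
top pot_stand 0.57 20 z 0.0447 p10/50/90 [0.003 0.012 0.025] rect [509.3   5.7] 46.2 11.9 -63.0
top pot_stand 0.55 661 z 0.0126 p10/50/90 [0.009 0.012 0.016] rect [ 587.4 -135.9] 113.1 111.0 -61.5
top pot_stand 0.47 454 z 0.0302 p10/50/90 [0.026 0.03  0.034] rect [443.  305.3] 72.2 61.0 22.6
top jar_stand 0.5 183 z 0.0124 p10/50/90 [0.008 0.012 0.017] rect [482.9   9.
[... 428 characters left out ...]
: 0.1, (0.1, -0.6): 0.11, (0.1, -0.3): 0.68, (0.1, -0.2): 0.69, (0.1, -0.1): 0.56, (0.2, -0.7): 0.13, (0.2, -0.6): 0.35, (0.2, -0.5): 0.11, (0.2, -0.3): 0.8, (0.2, -0.2): 0.69, (0.3, -0.7): 0.15, (0.3, -0.6): 0.35, (0.3, -0.5): 0.15, (0.3, -0.4): 0.06, (0.4, -0.7): 0.07, (0.4, -0.6): 0.08, (0.4, -0.5): 0.09, (0.4, -0.4): 0.61, (0.5, -0.5): 0.6, (0.5, -0.4): 0.71, (0.5, -0.3): 0.63, (0.6, -0.4): 0.68, (0.6, -0.3): 0.61, (0.6, 0.0): 0.1, (0.7, -0.2): 0.56, (0.7, -0.1): 0.65, (0.7, 0.0): 0.56, (0.7, 0.1): 0.56, (0.8, -0.2): 0.6, (0.8, -0.1): 0.65, (0.8, 0.0): 0.67, (0.8, 0.1): 0.68, (0.9, -0.8): 0.21, (0.9, -0.7): 0.35, (0.9, -0.6): 0.47, (0.9, -0.5): 0.47, (0.9, -0.4): 0.46, (0.9, -0.3): 0.46}
```

```bash
python3 - <<'E'
from h import *
for c in ["top","scene"]:
    s=arm.snapshot(c); P=cloud(s,s["depth"]<3)
    Q=P[(P[:,2]>.17)&(P[:,0]>0.05)&(P[:,1]<0.1)&(P[:,1]>-1)&(P[:,0]<1)]
    r=np.hypot(Q[:,0],Q[:,1]); az=np.degrees(np.arctan2(Q[:,1],Q[:,0]))
    for a in range(-85,10,8):
        m=(az>=a)&(az<a+8)
        if m.sum()>5:
            print(c,a,m.sum(),[(lo,(Q[m&(r>lo)&(r<=lo+.1),2]).min().round(2),(Q[m&(r>lo)&(r<=lo+.1),2]).max().round(2)) for lo in (.1,.2,.3,.4,.5,.6,.7,.8) if (m&(r>lo)&(r<=lo+.1)).sum()>2])
save(arm.snapshot("top"),"top1")
E
```

```text
top -69 409 [(0.6, np.float64(0.24), np.float64(0.35))]
top -61 1372 [(0.1, np.float64(0.43), np.float64(0.58)), (0.2, np.float64(0.53), np.float64(0.7)), (0.3, np.float64(0.68), np.float64(0.8))]
top -53 381 [(0.1, np.float64(0.35), np.float64(0.51)), (0.6, np.float64(0.58), np.float64(0.59))]
top -45 2450 [(0.1, np.float64(0.37), np.float64(0.46)), (0.5, np.float64(0.58), np.float64(0.63)), (0.6, np.float64(0.58), np.float64(0.7)), (0.7, np.float64(0.59), np.float64(0.65))]
top -37 7249 [(0.5, np.float64(0.58), np.float64(0.62)), (0.6, np.float64(0.58), np.float64(0.71)), (0.7, np.float64(0.58), np.float64(0.66))]
top -29 3741 []
top -21 2784 [(0.7, np.float64(0.54), np.float64(0.56)), (0.8, np.float64(0.56), np.float64(0.56))]
top -13 4192 [(0.7, np.float64(0.54), np.float64(0.65)), (0.8, np.float64(0.56), np.float64(0.65))]
top -5 4524 [(0.7, np.float64(0.54), np.float64(0.66)), (0.8, np.float64(0.55), np.float64(0.64))]
top 3 2539 [(0.7, np.float64(0.54), np.float64(0.68))]
scene -77 828 [(0.6, np.float64(0.36), np.float64(0.44)), (0.7, np.float64(0.36), np.float64(0.44)), (0.8, np.float64(0.21), np.float64(0.43))]
scene -69 1200 [(0.6, np.float64(0.25), np.float64(0.44)), (0.7, np.float64(0.25), np.float64(0.44))]
scene -61 389 []
scene -53 3041 [(0.1, np.float64(0.43), np.float64(0.49))]
scene -45 1939 [(0.1, np.float64(0.41), np.float64(0.46))]
scene -37 2075 []
scene -29 2271 []
scene -21 2663 []
scene -13 3037 [(0.8, np.float64(0.35), np.float64(0.46))]
scene -5 3633 [(0.8, np.float64(0.17), np.float64(0.47))]
scene 3 1835 [(0.8, np.float64(0.17), np.float64(0.46))]
```

View pics/top1.png

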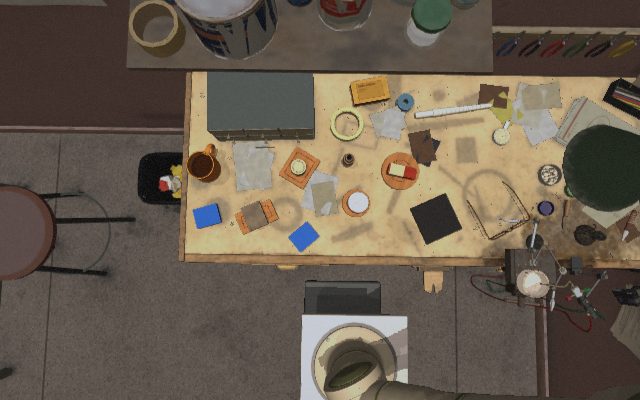

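```bash
python3 - <<'E'
from h import *
a=cv2.imread("pics/scene0.png")[0:200,400:640]; b=cv2.imread("pics/top1.png")[200:400,400:640]
s=arm.snapshot("top"); T=arm.sense()["eef_pos"]; p=px(s,T)-[400,200]; cv2.circle(b,tuple(int(v) for v in p),3,(0,0,255),1)
print(p, s["depth"][280,535], s["depth"][270:300:6,510:600:8].round(2))
cv2.imwrite("pics/c2.png",cv2.resize(np.hstack([a,b]),None,fx=1.66,fy=1.66,interpolation=cv2.INTER_CUBIC))
s=arm.snapshot("wrist"); save(s,"w0"); print(s["R"],-s["R"].T@s["t"])
E
```

```text
[232  85] 1.3094418 [[1.33 1.32 1.3  1.28 1.32 1.32 2.03 1.29 1.37 1.37 1.8  1.74]
 [1.33 1.31 1.28 1.31 1.28 1.32 2.03 1.97 1.92 1.86 1.8  1.25]
 [1.33 1.3  1.31 1.31 1.3  1.32 2.04 1.97 1.91 1.85 1.8  1.25]
 [1.38 1.31 1.31 1.31 1.29 1.3  2.05 1.97 1.24 1.85 1.8  1.74]
 [2.24 1.32 1.27 1.3  1.27 2.11 2.04 1.98 1.24 1.24 1.8  1.74]]
[[ 3.78543312e-01 -9.25583344e-01  6.59763488e-04]
 [-8.87694760e-01 -3.62845669e-01  2.83444937e-01]
 [-2.62112520e-01 -1.07881854e-01 -9.58988286e-01]] [ 0.34073142 -0.64487952  0.3735447 ]
```

View pics/c2.png

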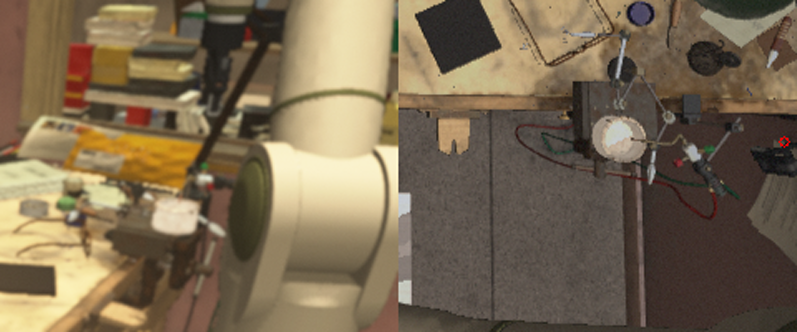

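```bash
python3 - <<'E'
from h import *
s=arm.snapshot("scene")
for (u,v) in [(478,20),(475,35),(470,50),(468,62),(464,80),(460,100),(455,115),(466,30),(463,50),(460,10),(470,10)]:
    m=np.zeros((400,640),bool); m[v-1:v+2,u-3:u+4]=1
    P=cloud(s,m); print(u,v,P[np.argmin(((P-(-s["R"].T@s["t"]))**2).sum(1))].round(2) if len(P) else None, s["frame"][v,u])
E
```

```text
478 20 [ 0.58 -1.09  0.32] [156 138 104]
475 35 [ 0.57 -1.09  0.26] [134 100  40]
470 50 [ 0.6  -1.08  0.21] [118  93  47]
468 62 [ 0.59 -1.08  0.16] [125 106  78]
464 80 [ 0.52 -0.87  0.13] [181 158 114]
460 100 [ 0.54 -0.84  0.06] [123 109  81]
455 115 [ 0.53 -0.79  0.01] [214 209 157]
466 30 [ 0.62 -1.09  0.28] [141 107  38]
463 50 [ 0.62 -1.08  0.21] [110  87  46]
460 10 [ 0.66 -1.09  0.36] [169 146  96]
470 10 [ 0.61 -1.1   0.36] [167 141  87]
```

```bash
python3 - <<'E'
from h import *
s=arm.snapshot("scene"); C=-s["R"].T@s["t"]
for (u,v) in [(560,24),(553,37),(544,52),(536,68),(528,82),(520,95),(530,20),(532,50)]:
    m=np.zeros((400,640),bool); m[v-1:v+2,u-4:u+5]=1
    P=cloud(s,m); print(u,v,P[np.argmin(((P-C)**2).sum(1))].round(2))
E
```

```text
560 24 [ 0.23 -0.83  0.36]
553 37 [ 0.25 -0.84  0.31]
544 52 [ 0.27 -0.86  0.27]
536 68 [ 0.28 -0.86  0.21]
528 82 [ 0.3  -0.87  0.15]
520 95 [ 0.32 -0.87  0.11]
530 20 [ 0.28 -0.63  0.39]
532 50 [ 0.26 -0.59  0.31]
```

The gripper is at the right, above the vise and clear of the helping hands (0.16 m high). The lamp shade is at r > 0.5 m and z > 0.58 m, so I retract first and then swing low.

Call:
apply_moves:
  increments:
    - [85,-15,35,0,0,0,0]
    - [85,-30,70,0,0,0,0]
    - [85,-45,105,0,0,0,0]
    - [85,-60,140,0,0,0,0]
    - [85,-75,180,0,0,0,0]
    - [85,-90,215,0,0,0,0]
    - [85,-105,250,0,0,0,0]
    - [85,-105,250,0,0,0,0]
    - [85,-75,280,-20,0,0,0]
    - [85,-40,305,-45,0,0,0]
    - [85,0,330,-70,0,0,0]
    - [85,35,360,-90,0,0,0]
  squeeze: 40

```text
time_s: 3.2
eef_pos: [0.3094, -0.3132, 0.1611]
eef_rot: [0.001, 0.981, 0.193, 0.001]
ft_force: [1.2, -1.0, 1.0]
gripper_width: 0.0848
grasp_force: 0.0
```

Call:
apply_moves:
  increments:
    - [85,35,40,0,0,0,0]
    - [85,70,80,0,0,0,0]
    - [85,110,120,0,0,0,0]
    - [85,125,160,20,0,0,0]
    - [85,140,200,40,0,0,0]
    - [85,150,240,60,0,0,0]
    - [85,165,275,80,0,0,0]
    - [85,177,305,90,0,0,0]
    - [85,177,305,90,0,0,0]

```text
time_s: 4.1
eef_pos: [0.4874, -0.0033, 0.2535]
eef_rot: [-0.0, 0.981, 0.196, 0.003]
ft_force: [-0.4, 0.4, -0.2]
gripper_width: 0.0849
grasp_force: 0.0
```

```bash
cat > look.py <<'E'
from h import *
import sys
s=arm.snapshot("wrist"); e=arm.sense(); print(e["eef_pos"].round(4),e["joint_positions"].round(2))
for n in sys.argv[2:]:
    for r in arm.mark_of("wrist",n)[:2]: print("mark",n,round(r["confidence"],2),w(s,r["at"]).round(4))
    meas(s,"wrist",n)
if sys.argv[1]!="-": save(s,sys.argv[1])
E
python3 look.py w1 pot jar_stand dropper pot_stand bar
```

```text
[ 0.4859 -0.0058  0.2525] [-0.11  0.31  0.01  2.13 -0.01  0.69 -1.28]
mark pot 0.92 [ 0.4881 -0.005   0.0085]
mark pot 0.28 [0.5915 0.1716 0.0156]
wrist pot 0.96 2031 z 0.0463 p10/50/90 [0.045 0.046 0.047] rect [486.7  -6.7] 60.8 60.2 22.7
wrist jar_stand 0.66 934 z 0.0116 p10/50/90 [0.01  0.012 0.013] rect [495.5   8.4] 83.1 55.8 -41.7
mark dropper 0.93 [ 6.167e-01  2.310e-02 -5.000e-04]
wrist dropper 0.9 187 z 0.0976 p10/50/90 [0.037 0.064 0.097] rect [613.9  23.3] 12.8 11.9 -70.3
mark pot_stand 0.81 [ 0.59   -0.1357 -0.0009]
mark pot_stand 0.44 [0.5925 0.1744 0.0135]
mark bar 0.57 [ 0.5846 -0.139   0.0112]
wrist bar 0.8 2147 z 0.0406 p10/50/90 [0.033 0.041 0.042] rect [ 583.2 -138.3] 84.4 35.7 77.8
```

View pics/w1.png

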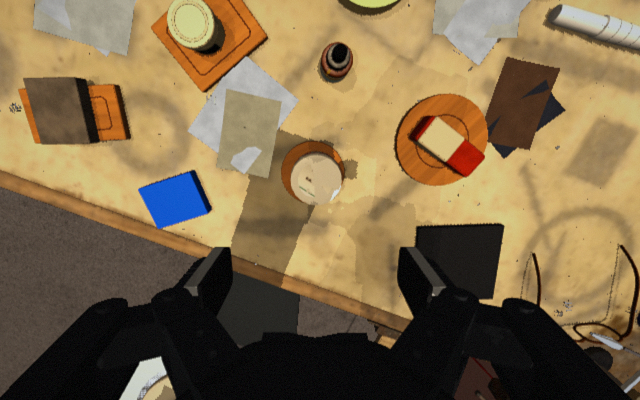

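The wrist view shows the pot at (318,178), jar (195,25), bar (448,145) and dropper (337,60). This agrees with the top view: the pot is at (0.487, -0.006) with its top at 46 mm.

Call:
apply_moves:
  increments:
    - [85,0,0,-50,0,0,0]
    - [85,0,0,-100,0,0,0]
    - [85,0,0,-150,0,0,0]
    - [85,0,0,-190,0,0,0]
    - [85,0,0,-213,0,0,0]
    - [85,0,0,-213,0,0,0]
    - [50,0,0,-213,0,0,0]
    - [50,0,0,-213,0,0,0]
    - [50,0,0,-213,0,0,0]
    - [50,0,0,-213,0,0,0]
    - [50,0,0,-213,0,0,0]
    - [50,0,0,-213,0,0,0]
  squeeze: 30

```text
time_s: 5.85
eef_pos: [0.4851, -0.008, 0.0401]
eef_rot: [0.0, 0.981, 0.193, 0.001]
ft_force: [-0.3, -0.5, 10.4]
gripper_width: 0.0615
grasp_force: 33.6
```

Call:
apply_moves:
  increments:
    - [50,0,0,20,0,0,0]
    - [50,0,0,50,0,0,0]
    - [50,0,0,80,0,0,0]
    - [50,-8,-40,80,0,0,0]
    - [50,-16,-85,80,0,0,0]
    - [50,-24,-130,80,0,0,0]
    - [50,-32,-175,80,0,0,0]
    - [50,-40,-215,80,0,0,0]
    - [50,-43,-239,80,0,0,0]
    - [50,-43,-239,60,0,0,0]
    - [50,-43,-239,40,0,0,0]
    - [50,-43,-239,40,0,0,0]

```text
time_s: 7.05
eef_pos: [0.4404, -0.2469, 0.0777]
eef_rot: [-0.001, 0.981, 0.193, -0.001]
ft_force: [0.0, 0.2, -1.3]
gripper_width: 0.0616
grasp_force: 33.3
```

```bash
python3 look.py - pot jar_stand jar spare_mat
```

```text
[ 0.4408 -0.2468  0.0786] [ 0.43  0.62 -0.05  2.23  0.11  0.3  -0.89]
mark pot 0.94 [ 0.4445 -0.2517  0.0479]
wrist pot 0.94 12376 z 0.0837 p10/50/90 [0.078 0.084 0.085] rect [ 442.8 -246.7] 61.7 61.5 -2.0
wrist jar_stand 0.97 2306 z 0.0104 p10/50/90 [0.003 0.011 0.012] rect [477.7 -36.1] 51.8 17.5 -2.5
wrist jar_stand 0.59 14013 z 0.0097 p10/50/90 [0.009 0.01  0.011] rect [ 456.8 -240.4] 120.5 87.7 -65.3
wrist jar_stand 0.29 3131 z 0.0113 p10/50/90 [0.007 0.011 0.012] rect [ 541.6 -157.3] 80.1 16.5 -67.0
wrist spare_mat 0.84 14051 z 0.0097 p10/50/90 [0.009 0.01  0.011] rect [ 457.2 -240.3] 120.3 87.6 -65.8
```

Call:
apply_moves:
  increments:
    - [50,0,0,-20,0,0,0]
    - [50,0,0,-33,0,0,0]
    - [50,0,0,-39,0,0,0]
    - [50,0,0,-40,0,0,0]
    - [50,0,0,-40,0,0,0]
    - [85,0,0,-40,0,0,0]
    - [85,0,0,-40,0,0,0]
    - [85,0,0,-40,0,0,0]
    - [85,0,0,-40,0,0,0]
    - [85,0,0,0,0,0,0]
    - [85,0,0,45,0,0,0]
    - [85,0,0,90,0,0,0]

```text
time_s: 8.7
eef_pos: [0.4408, -0.2468, 0.1699]
eef_rot: [-0.0, 0.981, 0.193, -0.001]
ft_force: [0.6, -0.7, 0.1]
gripper_width: 0.0848
grasp_force: 0.0
```

Call:
apply_moves:
  increments:
    - [85,8,40,30,0,0,0]
    - [85,16,80,60,0,0,0]
    - [85,24,125,81,0,0,0]
    - [85,32,170,81,0,0,0]
    - [85,40,215,81,0,0,0]
    - [85,46,260,81,0,0,0]
    - [85,46,300,81,0,0,0]
    - [85,46,325,81,0,0,0]
    - [85,46,325,81,0,0,0]

```text
time_s: 9.6
eef_pos: [0.4871, 0.082, 0.2498]
eef_rot: [-0.001, 0.981, 0.196, 0.0]
ft_force: [0.4, -0.2, -0.9]
gripper_width: 0.0853
grasp_force: 0.0
```

```bash
python3 look.py w2 jar jar_stand block_stand block bar_stand dropper
```

```text
[0.487  0.0797 0.2497] [-0.16  0.33 -0.15  2.11  0.07  0.7  -1.54]
mark jar 0.56 [0.592  0.1724 0.0119]
wrist jar 0.89 1892 z 0.0562 p10/50/90 [0.055 0.056 0.057] rect [589.3 172.8] 47.1 47.1 -44.7
mark jar_stand 0.83 [ 0.4858 -0.0021  0.003 ]
wrist jar_stand 0.56 2981 z 0.0118 p10/50/90 [0.011 0.012 0.013] rect [486.9  -1.4] 82.6 81.8 83.4
mark block_stand 0.62 [ 0.5919  0.1703 -0.0032]
mark block_stand 0.4 [0.5916 0.1711 0.0124]
wrist block_stand 0.84 5235 z 0.0117 p10/50/90 [0.011 0.012 0.013] rect [592.9 171.7] 103.0 88.0 -30.8
wrist block_stand 0.72 3322 z 0.0295 p10/50/90 [0.026 0.029 0.03 ] rect [442.3 304.2] 74.4 61.6 23.8
mark block 0.96 [0.4397 0.3037 0.0074]
mark block 0.77 [ 3.840e-01  1.533e-01 -1.000e-04]
wrist block 0.91 2336 z 0.0176 p10/50/90 [0.016 0.018 0.019] rect [381.6 155. ] 75.7 60.4 -49.3
wrist block 0.67 3327 z 0.0295 p10/50/90 [0.026 0.029 0.03 ] rect [442.  304.1] 75.0 61.6 23.7
wrist block 0.57 2477 z 0.0173 p10/50/90 [0.009 0.017 0.018] rect [443.1 440.2] 60.2 57.6 15.5
wrist bar_stand 0.96 1950 z 0.0114 p10/50/90 [0.01  0.012 0.013] rect [440.5 300. ] 118.2 65.8 -64.5
wrist bar_stand 0.65 2060 z 0.0406 p10/50/90 [0.026 0.041 0.042] rect [ 582.8 -138.4] 85.7 35.8 77.6
mark dropper 0.74 [6.157e-01 2.440e-02 1.000e-04]
wrist dropper 0.69 184 z 0.0975 p10/50/90 [0.026 0.061 0.097] rect [613.8  23.9] 12.9 11.8 75.2
```

View pics/w2.png

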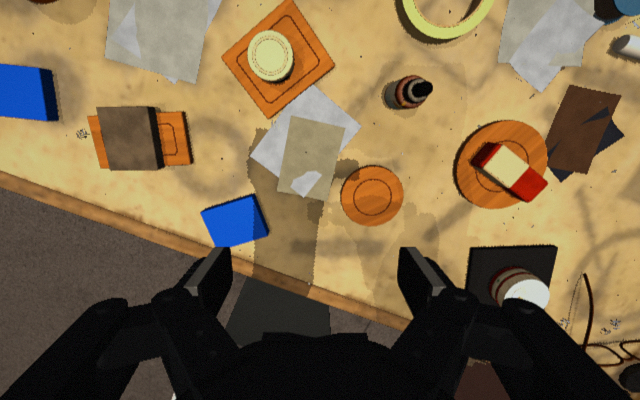

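The wrist view shows the jar at (270,57), its emptied home at (372,195), the steel block at (130,137) and the dropper at (408,92). I turn the tool so the camera stays clear of the cabinet at the jar.

Call:
apply_moves:
  increments:
    - [85,9,8,0,0,0,0.14]
    - [85,18,16,0,0,0,0.28]
    - [85,28,25,0,0,0,0.42]
    - [85,38,34,0,0,0,0.56]
    - [85,48,43,0,0,0,0.7]
    - [85,58,52,0,0,0,0.84]
    - [85,68,62,0,0,0,0.98]
    - [85,78,72,0,0,0,1.12]
    - [85,88,82,0,0,0,1.26]
    - [85,96,90,0,0,0,1.4]
    - [85,102,93,-20,0,0,1.54]
    - [85,102,93,-40,0,0,1.57]

```text
time_s: 11.45
eef_pos: [0.5904, 0.1715, 0.2095]
eef_rot: [0.0, 0.556, 0.831, 0.001]
ft_force: [-0.2, 0.1, 0.1]
gripper_width: 0.085
grasp_force: 0.0
```

```bash
python3 look.py - jar dropper; python3 -c "
from h import *; print(arm.sense()['eef_rot'])"
```

```text
[0.5885 0.1703 0.2059] [-0.02  0.56 -0.52  1.88  0.38  0.8  -0.36]
mark jar 0.68 [0.593  0.1756 0.0129]
wrist jar 0.73 1685 z 0.0563 p10/50/90 [0.055 0.056 0.057] rect [589.8 173.5] 46.9 46.4 -30.7
wrist jar 0.5 115 z 0.0094 p10/50/90 [0.003 0.009 0.012] rect [582.3 -83.8] 28.7 8.8 12.5
mark dropper 0.66 [0.6138 0.0249 0.0011]
wrist dropper 0.91 252 z 0.0765 p10/50/90 [0.013 0.056 0.079] rect [614.1  25.2] 22.6 19.6 1.8
[1.20608599e-04 5.58029157e-01 8.29821315e-01 1.76775088e-04]
```

Call:
apply_moves:
  increments:
    - [85,1,3,-45,0,0,0]
    - [85,1,3,-90,0,0,0]
    - [85,1,3,-130,0,0,0]
    - [85,1,3,-158,0,0,0]
    - [85,1,3,-160,0,0,0]
    - [35,1,3,-160,0,0,0]
    - [35,1,3,-160,0,0,0]
    - [35,1,3,-160,0,0,0]
    - [35,1,3,-160,0,0,0]
    - [35,1,3,-160,0,0,0]
    - [35,1,3,-160,0,0,0]
    - [35,1,3,-160,0,0,0]
  squeeze: 40

```text
time_s: 12.9
eef_pos: [0.5914, 0.1743, 0.0521]
eef_rot: [0.001, 0.558, 0.83, 0.001]
ft_force: [-1.5, -0.1, 8.9]
gripper_width: 0.0449
grasp_force: 39.9
```

Call:
apply_moves:
  increments:
    - [35,0,0,30,0,0,0]
    - [35,0,0,70,0,0,0]
    - [35,0,0,105,0,0,0]
    - [35,0,0,130,0,0,0]
    - [35,-20,-35,130,0,0,0]
    - [35,-40,-70,130,0,0,0]
    - [35,-62,-105,130,0,0,0]
    - [35,-84,-140,130,0,0,0]
    - [35,-104,-176,130,0,0,0]
    - [35,-104,-176,95,0,0,0]
    - [35,-104,-176,60,0,0,0]
    - [35,-104,-176,40,0,0,0]

```text
time_s: 14.1
eef_pos: [0.4862, -0.003, 0.0893]
eef_rot: [0.0, 0.558, 0.83, 0.0]
ft_force: [0.4, 0.5, -1.7]
gripper_width: 0.0447
grasp_force: 41.9
```

```bash
python3 look.py - jar jar_stand dropper
```

```text
[ 0.4855 -0.0024  0.0873] [ 0.14  0.61 -0.36  2.25  0.6   0.37 -0.34]
mark jar 0.84 [ 0.4892 -0.0036  0.0505]
wrist jar 0.95 6959 z 0.0933 p10/50/90 [0.075 0.093 0.094] rect [485.   -3.6] 47.9 44.9 -65.6
wrist jar 0.41 16085 z 0.0115 p10/50/90 [0.01  0.012 0.013] rect [590.9 167.8] 103.3 83.4 -30.5
mark jar_stand 0.75 [ 0.4851 -0.0013  0.0011]
wrist jar_stand 0.56 5479 z 0.0117 p10/50/90 [0.011 0.012 0.013] rect [482.    7.9] 82.3 62.4 22.7
mark dropper 0.9 [ 0.6165  0.024  -0.0012]
mark dropper 0.16 [ 0.5939  0.166  -0.0016]
wrist dropper 0.91 835 z 0.0957 p10/50/90 [0.017 0.06  0.093] rect [611.9  24.4] 13.2 11.5 70.1
```

Call:
apply_moves:
  increments:
    - [35,2,1,-20,0,0,0]
    - [35,2,1,-30,0,0,0]
    - [35,2,1,-36,0,0,0]
    - [35,2,1,-37,0,0,0]
    - [35,2,1,-37,0,0,0]
    - [85,2,1,-37,0,0,0]
    - [85,2,1,-37,0,0,0]
    - [85,2,1,-37,0,0,0]
    - [85,2,1,-37,0,0,0]
    - [85,2,1,0,0,0,0]
    - [85,2,1,45,0,0,0]
    - [85,2,1,95,0,0,0]

```text
time_s: 15.65
eef_pos: [0.4874, -0.0009, 0.1856]
eef_rot: [-0.001, 0.557, 0.83, -0.001]
ft_force: [1.7, -0.5, -0.3]
gripper_width: 0.0851
grasp_force: 0.0
```

Call:
apply_moves:
  increments:
    - [85,-4,26,15,0,0,0.14]
    - [85,-8,52,30,0,0,0.28]
    - [85,-12,78,40,0,0,0.42]
    - [85,-16,104,40,0,0,0.56]
    - [85,-20,130,40,0,0,0.7]
    - [85,-24,158,40,0,0,0.84]
    - [85,-28,186,40,0,0,0.98]
    - [85,-32,214,40,0,0,1.12]
    - [85,-36,242,40,0,0,1.26]
    - [85,-40,270,40,0,0,1.4]
    - [85,-45,300,40,0,0,1.54]
    - [85,-45,305,40,0,0,1.6]

```text
time_s: 16.85
eef_pos: [0.4422, 0.3076, 0.2252]
eef_rot: [0.0, -0.211, 0.977, 0.001]
ft_force: [0.1, -0.4, 0.5]
gripper_width: 0.0854
grasp_force: 0.0
```

```bash
python3 look.py - block block_stand bar_stand jar dropper; python3 -c "
from h import *; q=arm.sense()['eef_rot'];print(q,np.degrees(2*np.arctan2(q[2],q[1]))-90)"
```

```text
[0.4425 0.3066 0.2249] [-0.02  0.6  -1.03  2.01  0.66  0.9   0.6 ]
mark block 0.94 [0.3841 0.1506 0.0017]
mark block 0.81 [ 0.4377  0.4548 -0.0025]
wrist block 0.65 2761 z 0.0176 p10/50/90 [0.012 0.018 0.019] rect [440.9 450.3] 76.2 60.2 -73.4
wrist block 0.6 3284 z 0.0297 p10/50/90 [0.029 0.03  0.031] rect [442.4 304.6] 75.4 59.5 23.0
mark block_stand 0.71 [ 0.5922  0.1685 -0.0029]
wrist block_stand 0.95 4940 z 0.0118 p10/50/90 [0.011 0.012 0.013] rect [592.8 171.6] 104.5 88.0 -30.0
wrist bar_stand 0.75 2342 z 0.0117 p10/50/90 [0.011 0.012 0.013] rect [440.7 300.7] 118.1 65.8 -64.8
mark jar 0.76 [ 0.489  -0.0051  0.0131]
wrist jar 0.7 1601 z 0.0559 p10/50/90 [0.023 0.055 0.057] rect [485.9   7.2] 47.3 33.1 6.1
mark dropper 0.78 [6.162e-01 2.300e-02 2.000e-04]
wrist dropper 0.61 311 z 0.0735 p10/50/90 [0.013 0.048 0.072] rect [611.5  29.5] 22.6 13.0 23.1
[ 1.54640977e-04 -2.06594046e-01  9.78426723e-01 -1.56784959e-04] 113.84565842753778
```

Call:
apply_moves:
  increments:
    - [85,0,-2,-50,0,0,0]
    - [85,0,-2,-100,0,0,0]
    - [85,0,-2,-145,0,0,0]
    - [85,0,-2,-180,0,0,0]
    - [85,0,-2,-191,0,0,0]
    - [85,0,-2,-192,0,0,0]
    - [50,0,-2,-192,0,0,0]
    - [50,0,-2,-192,0,0,0]
    - [50,0,-2,-192,0,0,0]
    - [50,0,-2,-192,0,0,0]
    - [50,0,-2,-192,0,0,0]
    - [50,0,-2,-192,0,0,0]
  squeeze: 70

```text
time_s: 18.6
eef_pos: [0.4439, 0.3037, 0.0352]
eef_rot: [0.002, -0.207, 0.978, 0.002]
ft_force: [-2.0, 1.4, 8.5]
gripper_width: 0.0579
grasp_force: 74.4
```

Call:
apply_moves:
  increments:
    - [50,0,0,20,0,0,0]
    - [50,0,0,50,0,0,0]
    - [50,0,0,80,0,0,0]
    - [50,15,-13,90,0,0,-0.1]
    - [50,32,-28,90,0,0,-0.22]
    - [50,50,-44,90,0,0,-0.34]
    - [50,70,-61,90,0,0,-0.47]
    - [50,90,-79,90,0,0,-0.6]
    - [50,110,-97,90,0,0,-0.73]
    - [50,130,-115,90,0,0,-0.86]
    - [50,149,-132,80,0,0,-0.942]
    - [50,149,-132,60,0,0,-0.942]

```text
time_s: 19.8
eef_pos: [0.5961, 0.1658, 0.0943]
eef_rot: [0.003, 0.264, 0.965, -0.0]
ft_force: [-0.2, -0.6, -6.9]
gripper_width: 0.0578
grasp_force: 80.7
```

```bash
python3 look.py w3 block block_stand bar_stand dropper; python3 -c "
from h import *; q=arm.sense()['eef_rot'];print(q,np.degrees(2*np.arctan2(q[2],q[1]))-90)"
```

```text
[0.5928 0.1667 0.0906] [ 0.03  0.75 -0.61  1.95  0.69  0.67  0.02]
mark block 0.6 [0.591  0.1623 0.0686]
wrist block 0.97 278 z 0.0159 p10/50/90 [0.004 0.012 0.018] rect [421.8 140.7] 22.2 6.8 60.5
wrist block 0.66 17 z 0.1346 p10/50/90 [0.002 0.057 0.123] rect [575.4 112.6] 12.9 4.3 27.6
wrist block 0.58 15512 z 0.0886 p10/50/90 [0.088 0.089 0.089] rect [595.5 164.2] 75.5 60.6 -31.1
wrist block_stand 0.76 5845 z 0.0117 p10/50/90 [0.011 0.012 0.013] rect [582.3 178.5] 88.1 77.5 58.9
wrist bar_stand 0.79 214 z 0.0097 p10/50/90 [0.003 0.01  0.012] rect [489.9 259.8] 16.7 6.6 54.1
mark dropper 0.71 [ 0.6157  0.0223 -0.0011]
wrist dropper 0.66 29 z 0.0607 p10/50/90 [0.003 0.007 0.061] rect [602.1  26.5] 6.8 1.9 -68.7
[4.23436187e-04 2.58995969e-01 9.65878243e-01 3.57436472e-04] 59.97900554661419
```

View pics/w3.png

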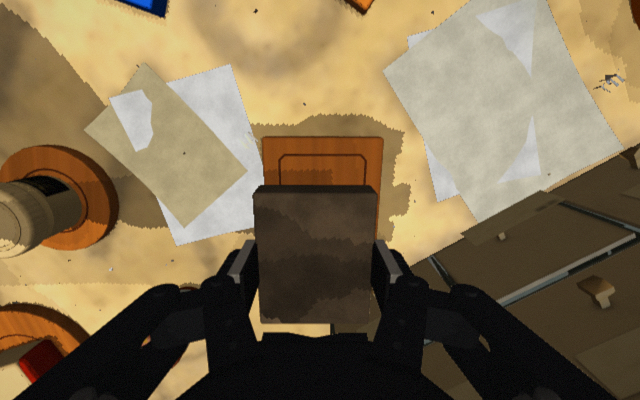

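The block is held level at (318,255) with its stand behind it at (322,190). A few mm of correction in y is needed.

Call:
apply_moves:
  increments:
    - [50,0,6,-15,0,0,0]
    - [50,0,6,-30,0,0,0]
    - [50,0,6,-40,0,0,0]
    - [50,0,6,-45,0,0,0]
    - [50,0,6,-45,0,0,0]

```text
time_s: 20.75
eef_pos: [0.5916, 0.1759, 0.0464]
eef_rot: [-0.001, 0.259, 0.966, -0.001]
ft_force: [-0.2, 1.4, -6.8]
gripper_width: 0.0577
grasp_force: 80.6
```

```bash
python3 look.py - block block_stand
```

```text
[0.592  0.176  0.0471] [-0.02  0.81 -0.56  1.96  0.75  0.59 -0.04]
mark block 0.89 [0.5884 0.174  0.0215]
wrist block 0.82 15533 z 0.0406 p10/50/90 [0.04  0.041 0.041] rect [590.9 174.3] 75.3 60.3 -30.4
wrist block 0.66 488 z 0.0085 p10/50/90 [0.002 0.007 0.012] rect [579.8 -81.6] 20.9 12.8 -26.1
wrist block 0.63 93 z 0.0038 p10/50/90 [0.    0.004 0.007] rect [425.4 143.6] 11.3 3.3 59.9
wrist block_stand 0.84 5618 z 0.0116 p10/50/90 [0.011 0.012 0.012] rect [593.1 172.1] 102.7 88.2 -30.8
```

Call:
apply_moves:
  increments:
    - [50,2,-2.5,-5,0,0,0]
    - [50,2,-2.5,-9,0,0,0]
    - [50,2,-2.5,-11,0,0,0]
    - [50,2,-2.5,-11,0,0,0]
    - [85,2,-2.5,-11,0,0,0]
    - [85,2,-2.5,-11,0,0,0]
    - [85,2,-2.5,-11,0,0,0]
    - [85,2,-2.5,-11,0,0,0]
    - [85,2,-2.5,30,0,0,0]
    - [85,2,-2.5,75,0,0,0]
    - [85,2,-2.5,120,0,0,0]
    - [85,2,-2.5,170,0,0,0]

```text
time_s: 22.2
eef_pos: [0.5938, 0.1733, 0.2192]
eef_rot: [-0.0, 0.259, 0.966, -0.0]
ft_force: [1.2, -0.1, -0.2]
gripper_width: 0.0849
grasp_force: 0.0
```

Call:
apply_moves:
  increments:
    - [85,-10,-30,5,0,0,-0.12]
    - [85,-20,-60,10,0,0,-0.24]
    - [85,-25,-90,15,0,0,-0.36]
    - [85,-25,-120,15,0,0,-0.48]
    - [85,-25,-150,15,0,0,-0.6]
    - [85,-20,-180,15,0,0,-0.72]
    - [85,-15,-210,15,0,0,-0.84]
    - [85,-11,-240,10,0,0,-0.96]
    - [85,-11,-265,5,0,0,-1.08]
    - [85,-11,-290,0,0,0,-1.2]
    - [85,-11,-311,0,0,0,-1.262]
    - [85,-11,-311,0,0,0,-1.262]

```text
time_s: 23.4
eef_pos: [0.583, -0.1409, 0.2177]
eef_rot: [0.001, 0.781, 0.625, -0.001]
ft_force: [0.5, 0.0, -1.2]
gripper_width: 0.0851
grasp_force: 0.0
```

```bash
python3 look.py - bar pot_stand block block_stand jar jar_stand dropper; python3 -c "
from h import *; q=arm.sense()['eef_rot'];print(q,np.degrees(2*np.arctan2(q[2],q[1]))-90)"
```

```text
[ 0.5832 -0.1388  0.2179] [ 0.42  0.52 -0.41  1.91  0.29  0.78 -0.37]
mark bar 0.67 [ 0.5841 -0.1384  0.0107]
mark bar 0.62 [ 4.856e-01 -2.700e-03  4.000e-04]
wrist bar 0.97 2372 z 0.0406 p10/50/90 [0.039 0.041 0.042] rect [ 583.2 -138.3] 83.7 35.3 77.4
mark pot_stand 0.85 [ 0.5886 -0.1384 -0.0021]
wrist pot_stand 0.68 4768 z 0.0118 p10/50/90 [0.011 0.012 0.013] rect [ 586.9 -138.2] 114.4 113.2 -55.8
mark block_stand 0.66 [ 0.493  -0.0008  0.0116]
mark jar 0.97 [ 0.4879 -0.0037  0.011 ]
wrist jar 0.85 2325 z 0.0561 p10/50/90 [0.035 0.056 0.057] rect [487.9  -2.4] 47.0 46.9 40.0
mark jar_stand 0.82 [ 0.4857 -0.0008  0.0012]
wrist jar_stand 0.66 2588 z 0.0116 p10/50/90 [0.01  0.012 0.013] rect [490.9  -5.2] 82.5 73.3 59.0
mark dropper 0.76 [ 6.155e-01  1.760e-02 -6.000e-04]
wrist dropper 0.68 173 z 0.0741 p10/50/90 [0.017 0.057 0.073] rect [612.9  14.4] 19.9 6.1 -9.9
[-1.62988796e-06  7.79130533e-01  6.26861717e-01 -2.23597907e-05] -12.362073293706345
```

Call:
apply_moves:
  increments:
    - [85,0,0,-50,0,0,0]
    - [85,0,0,-100,0,0,0]
    - [85,0,0,-145,0,0,0]
    - [85,0,0,-175,0,0,0]
    - [85,0,0,-183,0,0,0]
    - [25,0,0,-183,0,0,0]
    - [25,0,0,-183,0,0,0]
    - [25,0,0,-183,0,0,0]
    - [25,0,0,-183,0,0,0]
    - [25,0,0,-183,0,0,0]
    - [25,0,0,-183,0,0,0]
    - [25,0,0,-183,0,0,0]
  squeeze: 40

```text
time_s: 25.35
eef_pos: [0.5842, -0.1379, 0.0366]
eef_rot: [0.001, 0.779, 0.627, 0.001]
ft_force: [-1.1, -0.2, 6.4]
gripper_width: 0.0346
grasp_force: 40.7
```

Call:
apply_moves:
  increments:
    - [25,0,0,30,0,0,0]
    - [25,0,0,75,0,0,0]
    - [25,0,0,120,0,0,0]
    - [25,-20,30,150,0,0,0.05]
    - [25,-40,75,150,0,0,0.12]
    - [25,-60,120,150,0,0,0.2]
    - [25,-80,165,150,0,0,0.28]
    - [25,-95,210,150,0,0,0.36]
    - [25,-110,255,150,0,0,0.44]
    - [25,-120,300,150,0,0,0.52]
    - [25,-130,345,140,0,0,0.6]
    - [25,-140,390,120,0,0,0.66]

```text
time_s: 26.55
eef_pos: [0.4438, 0.2542, 0.1567]
eef_rot: [0.001, 0.533, 0.846, 0.002]
ft_force: [1.9, 0.0, -1.6]
gripper_width: 0.0346
grasp_force: 40.6
```

Call:
apply_moves:
  increments:
    - [25,-2,35,-15,0,0,0]
    - [25,-3,48,-40,0,0,0]
    - [25,-3,48,-70,0,0,0]
    - [25,-3,48,-95,0,0,0]
    - [25,-3,48,-95,0,0,0]
    - [25,-3,48,-95,0,0,0]

```text
time_s: 27.15
eef_pos: [0.4404, 0.3004, 0.0607]
eef_rot: [0.0, 0.534, 0.846, 0.0]
ft_force: [-0.6, -0.2, -0.0]
gripper_width: 0.0346
grasp_force: 40.5
```

```bash
python3 look.py - bar bar_stand; python3 -c "
from h import *; q=arm.sense()['eef_rot'];print(q,np.degrees(2*np.arctan2(q[2],q[1]))-90)"
```

```text
[0.4408 0.3005 0.0612] [-0.45  0.69 -0.38  2.16  0.65  0.4  -0.91]
mark bar 0.63 [0.4427 0.2976 0.0367]
wrist bar 0.58 10814 z 0.0647 p10/50/90 [0.063 0.065 0.066] rect [438.6 301.3] 81.4 35.3 -64.0
wrist bar_stand 0.87 5943 z 0.0116 p10/50/90 [0.011 0.012 0.013] rect [440.4 300.7] 117.7 66.3 -64.7
[4.33560183e-04 5.34357233e-01 8.45258073e-01 9.74273702e-04] 25.399296791604172
```

Call:
apply_moves:
  increments:
    - [25,0.5,0,-12,0,0,0]
    - [25,0.5,0,-20,0,0,0]
    - [25,0.5,0,-24,0,0,0]
    - [25,0.5,0,-24.5,0,0,0]
    - [25,0.5,0,-24.5,0,0,0]
    - [85,0.5,0,-24.5,0,0,0]
    - [85,0.5,0,-24.5,0,0,0]
    - [85,0.5,0,-24.5,0,0,0]
    - [85,0.5,0,-24.5,0,0,0]
    - [85,0.5,0,30,0,0,0]
    - [85,0.5,0,80,0,0,0]
    - [85,0.5,0,120,0,0,0]

```text
time_s: 28.6
eef_pos: [0.4405, 0.3002, 0.1814]
eef_rot: [-0.0, 0.534, 0.846, -0.0]
ft_force: [1.3, 0.5, -0.1]
gripper_width: 0.0851
grasp_force: 0.0
```

```bash
python3 look.py - bar bar_stand block block_stand
```

```text
[0.4422 0.3021 0.1876] [-0.29  0.52 -0.59  2.07  0.46  0.67 -0.73]
mark bar 0.69 [0.4433 0.2973 0.0113]
wrist bar 0.77 2938 z 0.0406 p10/50/90 [0.039 0.041 0.042] rect [439.7 299.2] 83.6 35.1 -64.1
wrist bar_stand 0.79 3591 z 0.0117 p10/50/90 [0.011 0.012 0.013] rect [440.3 300.7] 117.2 66.2 -64.7
mark block 0.68 [0.5883 0.1722 0.0136]
mark block 0.64 [ 0.4379  0.4497 -0.0008]
wrist block 0.78 5741 z 0.0177 p10/50/90 [0.017 0.018 0.019] rect [440.5 450.1] 75.4 60.0 -73.4
wrist block 0.7 1493 z 0.0295 p10/50/90 [0.02  0.03  0.031] rect [583.5 178.2] 59.2 53.1 60.7
wrist block 0.61 1178 z 0.0173 p10/50/90 [0.007 0.017 0.019] rect [382. 155.] 76.3 60.4 -49.7
wrist block_stand 0.82 1327 z 0.0114 p10/50/90 [0.006 0.012 0.013] rect [571.3 183.3] 87.2 61.0 54.2
```

Call:
apply_moves:
  increments:
    - [85,0,-45,10,0,0,0]
    - [85,0,-90,10,0,0,0]
    - [85,0,-135,10,0,0,0]
    - [85,0,-180,10,0,0,0]
    - [85,0,-230,10,0,0,0]
    - [85,0,-280,10,0,0,0]
    - [85,0,-330,10,0,0,0]
    - [85,0,-380,10,0,0,0]
    - [85,0,-430,0,0,0,0]
    - [85,0,-480,-10,0,0,0]
    - [85,0,-525,-20,0,0,0]
    - [85,0,-548,-30,0,0,0]

```text
time_s: 30.25
eef_pos: [0.4398, -0.2518, 0.1482]
eef_rot: [-0.001, 0.536, 0.844, -0.001]
ft_force: [-0.3, 0.6, -0.6]
gripper_width: 0.0849
grasp_force: 0.0
```

```bash
python3 look.py - pot pot_stand jar jar_stand dropper
```

```text
[ 0.4392 -0.2538  0.1468] [ 0.81  0.55 -0.56  2.16  0.54  0.57  0.28]
mark pot 0.93 [ 0.4424 -0.249   0.008 ]
wrist pot 0.57 4073 z 0.0443 p10/50/90 [0.043 0.044 0.045] rect [ 443.3 -247. ] 61.7 60.1 -63.8
mark pot_stand 0.97 [ 0.5874 -0.137  -0.0009]
wrist pot_stand 0.73 12917 z 0.0117 p10/50/90 [0.011 0.012 0.013] rect [ 587.4 -137.9] 115.9 114.2 26.1
mark jar_stand 0.41 [ 0.4446 -0.2462  0.0071]
```

```bash
python3 -c "
from h import *; print(arm.sense()['eef_pos'])"
```

```text
[ 0.44119817 -0.24688925  0.15018413]
```

Call:
apply_moves:
  increments:
    - [85,2,0,-40,0,0,0]
    - [85,2,0,-75,0,0,0]
    - [85,2,0,-105,0,0,0]
    - [85,2,0,-114,0,0,0]
    - [85,2,0,-114,0,0,0]
    - [50,2,0,-114,0,0,0]
    - [50,2,0,-114,0,0,0]
    - [50,2,0,-114,0,0,0]
    - [50,2,0,-114,0,0,0]
    - [50,2,0,-114,0,0,0]
    - [50,2,0,-114,0,0,0]
    - [50,2,0,-114,0,0,0]
  squeeze: 30

```text
time_s: 32.0
eef_pos: [0.4435, -0.248, 0.0374]
eef_rot: [0.001, 0.534, 0.845, 0.0]
ft_force: [-0.2, 1.8, 7.8]
gripper_width: 0.0619
grasp_force: 32.7
```

Call:
apply_moves:
  increments:
    - [50,0,0,20,0,0,0]
    - [50,0,0,50,0,0,0]
    - [50,0,0,75,0,0,0]
    - [50,25,20,75,0,0,0]
    - [50,55,42,75,0,0,0]
    - [50,85,65,75,0,0,0]
    - [50,115,88,75,0,0,0]
    - [50,144,109,75,0,0,0]
    - [50,144,109,60,0,0,0]
    - [50,144,109,40,0,0,0]
    - [50,144,109,30,0,0,0]
    - [50,144,109,30,0,0,0]

```text
time_s: 33.2
eef_pos: [0.5858, -0.1392, 0.0651]
eef_rot: [-0.001, 0.534, 0.845, -0.001]
ft_force: [0.0, -0.1, -1.1]
gripper_width: 0.0616
grasp_force: 33.4
```

```bash
python3 look.py - pot pot_stand; python3 -c "
from h import *; print(arm.sense()['eef_pos'])"
```

```text
[ 0.5863 -0.1391  0.0659] [ 0.44  0.74 -0.46  1.99  0.62  0.55 -0.01]
mark pot 0.85 [ 0.5877 -0.1384  0.0371]
wrist pot 0.75 12419 z 0.0718 p10/50/90 [0.065 0.072 0.073] rect [ 584.  -138.6] 61.6 61.5 50.3
wrist pot_stand 0.58 10225 z 0.0117 p10/50/90 [0.011 0.012 0.013] rect [ 579.5 -117.8] 114.3 72.3 22.2
[ 0.58716026 -0.13908189  0.06671683]
```

Call:
apply_moves:
  increments:
    - [50,1,1,-14,0,0,0]
    - [50,1,1,-22,0,0,0]
    - [50,1,1,-26,0,0,0]
    - [50,1,1,-27,0,0,0]
    - [50,1,1,-27,0,0,0]
    - [85,1,1,-27,0,0,0]
    - [85,1,1,-27,0,0,0]
    - [85,1,1,-27,0,0,0]
    - [85,1,1,-27,0,0,0]
    - [85,1,1,30,0,0,0]
    - [85,1,1,80,0,0,0]
    - [85,1,1,130,0,0,0]

```text
time_s: 34.65
eef_pos: [0.5874, -0.1375, 0.1901]
eef_rot: [-0.001, 0.534, 0.846, -0.0]
ft_force: [1.6, 0.3, -0.4]
gripper_width: 0.0853
grasp_force: 0.0
```

Call:
apply_moves:
  increments:
    - [85,-20,20,40,0,0,0]
    - [85,-50,45,60,0,0,0]
    - [85,-80,75,70,0,0,0]
    - [85,-100,110,70,0,0,0]
    - [85,-110,145,70,0,0,0]
    - [85,-120,180,70,0,0,0]
    - [85,-120,200,70,0,0,0]
    - [85,-120,200,70,0,0,0]
    - [85,-120,200,70,0,0,0]

```text
time_s: 35.55
eef_pos: [0.4678, 0.0622, 0.2588]
eef_rot: [0.0, 0.534, 0.846, -0.0]
ft_force: [-0.0, -0.4, -0.2]
gripper_width: 0.085
grasp_force: 0.0
```

```bash
python3 look.py w4 pot pot_stand jar jar_stand bar bar_stand block block_stand dropper
```

```text
[0.4679 0.0615 0.2587] [ 0.3   0.36 -0.72  2.12  0.34  0.77 -0.19]
mark pot 0.84 [ 0.5852 -0.1376  0.0082]
wrist pot 0.69 736 z 0.046 p10/50/90 [0.02  0.045 0.047] rect [ 577.2 -125.1] 60.5 33.0 35.0
mark pot_stand 0.73 [ 0.5869 -0.1372 -0.0024]
wrist pot_stand 0.75 1932 z 0.0118 p10/50/90 [0.009 0.012 0.013] rect [ 580.2 -125.8] 114.8 87.6 29.7
mark jar 0.66 [ 0.4868 -0.0018  0.0096]
wrist jar 0.79 1094 z 0.0562 p10/50/90 [0.031 0.056 0.057] rect [486.9  -1.7] 46.4 46.4 -66.3
mark jar_stand 0.59 [ 0.4844 -0.0057 -0.0008]
wrist jar_stand 0.88 1416 z 0.0118 p10/50/90 [0.011 0.012 0.013] rect [484.3   2.1] 82.7 74.2 23.6
wrist bar 0.85 226 z 0.0381 p10/50/90 [0.023 0.036 0.04 ] rect [456.4 261.2] 32.3 5.2 23.6
wrist bar_stand 0.86 1317 z 0.0114 p10/50/90 [0.01  0.012 0.013] rect [459.5 259.5] 65.8 29.8 24.7
mark block 0.79 [0.5889 0.1717 0.011 ]
mark block 0.67 [0.3843 0.1536 0.0038]
wrist block 0.93 3132 z 0.0296 p10/50/90 [0.028 0.03  0.031] rect [593.3 171.2] 75.4 60.2 -30.6
wrist block 0.62 3384 z 0.0178 p10/50/90 [0.017 0.018 0.019] rect [381.9 154.8] 75.4 59.3 -50.2
wrist block_stand 0.56 2157 z 0.0116 p10/50/90 [0.01  0.012 0.013] rect [592.9 171.2] 102.7 88.1 -30.7
mark dropper 0.7 [ 0.6198  0.0238 -0.0012]
wrist dropper 0.66 152 z 0.0579 p10/50/90 [0.011 0.04  0.059] rect [605.5  27.5] 30.8 14.4 66.5
```

View pics/w4.png

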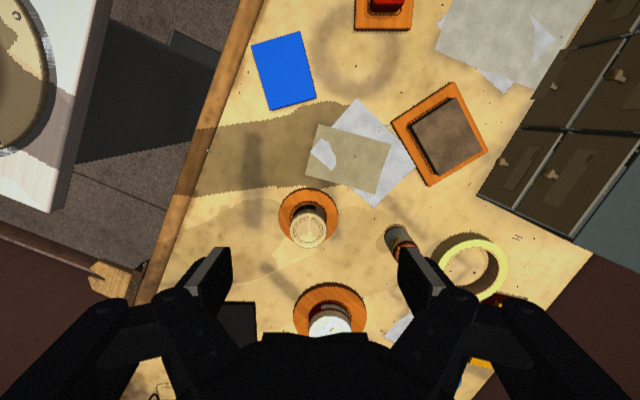

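The final view shows each thing upright on its own stand: block (445,135), jar (308,225), pot (330,315), bar (385,5). The dropper stands at (398,240). Everything measured is within about 3 mm of its stand's centre.

```bash
python3 -c "
from h import *; print(arm.job_done())"
```

```text
the job is handed in; nothing more can be done
None
```

The job is handed in: pot, jar, bar and steel block each stand upright on their own stand, within about 3 mm of centre by camera, and the dropper bottle is where it was; the judge's verdict was not shown.

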